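Seat the watch winder's turntable on its drive pin

TASK

The silver turntable of the watch winder is standing proud, perched on its brass drive pin. Push it round with a fingertip until the notch in its rim lines up with the pin, then press it straight down until it is fully seated, flush with the black deck; do not lift it. Leave the glass hood open and the drawer, tweezers, case-back opener and watch stand where they are.

Things in the scene. Friction and masses are not known exactly. Their poses are not given: they have to be found in the camera images.
- winder: Black aluminium watch winder, fixed to the desk: 250 mm deep (x), 210 mm wide (y), 75 mm high to its flat deck. Origin on the underside, straight below the turntable's axis; the body reaches from 105 mm in front of it (-x, towards the user) to 145 mm behind. A round well 137 mm wide, 14 mm deep, around the axis holds the turntable. Two 9 mm high dials stand 112 mm behind the axis.
- pin (a point): Point on the tip of the brass drive pin, 62 mm behind (+x of the winder) the turntable's axis. The pin is fixed in the well: oblong, 14 mm along the radius (52 to 66 mm from the axis), 8 mm wide, 8 mm high, with a rounded top; its outer 4 mm show past the turntable's rim, and a white line on the deck points to it. Tip about 2 mm below the deck.
- notch (a point): Middle of the mouth of the notch in the turntable's rim, at its top face, 62 mm from the axis; the notch is 12 mm wide, 11 mm deep from the rim and goes right through; a red mark, 8 x 5 mm, stands at its inner end.
- hub (a point): Centre of the turntable, on top of its 22 mm wide hub cap, which stands 2 mm above the top face: on the axis, about 10 mm above the deck when proud and 2 mm when seated.
- cheek_a (a point): Top centre of one of two brown padded upright cheeks (made to hold a watch cushion) fixed on the turntable: 20 mm square seen from above (30 to 50 mm from the axis), 32 mm high above the top face, centred 40 mm from the axis, a quarter turn counter-clockwise (from above) from the notch. Pushing sideways on its flat face turns the turntable.
- cheek_b (a point): Top centre of the other cheek, alike, a quarter turn clockwise from the notch, opposite cheek_a. 60 mm are free between the two cheeks.
- turntable (a joint): Turn of the silver turntable (124 mm wide, 10 mm thick) about its upright axis, rad, growing counter-clockwise seen from above, without stops; 0 or a whole turn means the notch is over the pin. It takes about 1 N at a cheek (0.04 N m) and stays where it is left. To go down it must be within about 0.03 rad.
- seat (a joint): How far the turntable has gone down on its spindle, m: 0 perched about 8 mm proud of the deck, 0.008 fully seated with its top flush with the deck, negative when lifted. A stiff ring on the spindle holds it at any height: it goes down under about 5 to 7 N of pressing, anywhere on its top face, and only when the notch is over the pin.
- hood_edge (a point): Middle of the free front edge of the winder's glass hood (246 mm deep, 206 mm wide, 75 mm high), which stands open, hinged 145 mm behind the turntable's axis at deck height and tipped a little over upright, wholly behind its hinge.
- valet_drawer0_handle (a point): Brass knob of the shallow drawer, half open, of a walnut valet box 260 x 240 x 85 mm on the left.
- tray: White ceramic tray, 180 x 110 mm, 16 mm high, fixed on the right; origin under its centre.
- tweezers: Stainless tweezers, 120 mm long, loose in the tray; origin under its middle, x along it to the tips.
- opener: Blue plastic case-back opener, 90 mm long, 14 mm high, loose on the desk between the winder and the tray; x along it to the blade.
- stand: Clear acrylic watch stand with a watch on it, base 70 x 60 mm, about 110 mm high, loose on the desk left of the winder; origin under its base.

How it is judged:
At the end, for the whole second after the job is handed in: The turntable is at rest, seated to within about 1 mm of its full 8 mm drop, its notch round the pin (within 5 mm); the hood is still open (edge within 30 mm), the drawer within 20 mm and the tweezers, opener and stand within 15 mm of where they were (value of joint seat above 0.0068 m and horizontal distance between notch and pin below 0.005 m and velocity of joint turntable between -0.05 and 0.05 rad/s and velocity of joint seat between -0.005 and 0.005 m/s and distance of hood_edge from where it was at the start of the episode below 0.03 m and distance of valet_drawer0_handle from where it was at the start of the episode below 0.02 m and distance of each of tweezers, opener, stand from where it was at the start of the episode below 0.015 m); the robot touches nothing.
It fails at once if the turntable is lifted more than 3 mm (value of joint seat below -0.003 m).
It fails at once if the tweezers, opener or watch stand is moved more than 15 mm (distance of any of tweezers, opener, stand from where it was at the start of the episode above 0.015 m).
It fails at once if the glass hood is moved more than 30 mm (distance of hood_edge from where it was at the start of the episode above 0.03 m).
It fails at once if the drawer is moved more than 20 mm (distance of valet_drawer0_handle from where it was at the start of the episode above 0.02 m).
It also fails if it takes over 51 s, if anything falls off the work surface, if the arm or the gripper's body presses on something with over 40 N, if the wrist force passes 120 N, or if a joint passes its speed limit or range.

ROBOT

A 6-joint arm with a two-finger parallel gripper is mounted at the origin on the work surface. World frame = base frame: x ahead of the robot, y to its left, z up, the work surface at z = 0. Lengths are in m, angles in rad, forces in N, time in s.
With the tool pointing down it reaches from about 0.3 to 0.775 m from the base axis. Payload 14.6 kg.
Tool frame: the origin (TCP) lies on the centre line of the jaws, within the pads' length; the fingertips stand 19 mm ahead of it and the grasp point (between the pads) is the TCP; z points along the fingers, y is the direction in which the jaws open and shut (so a half turn about z gives the same grasp; the last joint's range is limited). The gripper opens to 94 mm and grips with 3 to 60 N. Pads are 16 mm wide; open, the fingers measure 119 mm over their backs; the gripper's body (75 mm by 177 mm) begins 78 mm behind the grasp point.
Start: joints at [-1.348, 0.3, 1.521, -0, 1.321, -0.067], TCP at [0.157, -0.527, 0.224] pointing down, gripper open.
Joint ranges: [-3.03, 3.03], [-0.79, 2.21], [0.23, 2.52], [-1.04, 4.18], [0, 3.07], [-2.55, 2.55]. Speed limits (rad/s): [2.22, 2.22, 2.57, 3.14, 3.14, 3.14].

INTERFACE

Orientations are given as [roll, pitch, yaw] about the fixed x, y, z axes, in that order (R = Rz(yaw) Ry(pitch) Rx(roll)).
In Python, from station import ctrl gives the robot as it stands. The module is installed in compiled form; this text tells all that it offers.
- The arm moves only by the shell command python3 -m creep 'ROWS' [FORCE]. ROWS is a JSON object of lists of equal length, an entry for each row: "translation": the shift along the world's x, y, z in mm, a list of three; "yaw": the turn about the world's z in rad; "gripper": the closure in counts, from 0 (fully open) to 255 (shut). A call has 1 to 5 rows; each row is the pose to reach, as a shift and turn from the pose measured when the call began; what a row does not reach only later rows make up. A row lasts 1/12 s, in which the tool goes at most 41.7 mm and 7.16 degrees, less where a joint would pass 70% of its speed; a pose out of reach is approached as far as the arm can. A call with a gripper value outside its range is refused whole. The fingers move at their own pace and stop on an object; FORCE is the grip in N (left out, the last holds). Time passes only in rows, so rows that repeat a pose let the fingers close. It gives the time, the measured TCP pose, the force and the opening at its end, in the units of the state.
- ctrl.get_obs(): the state, without advancing time (a new reading comes with each control period).
- ctrl.camera(name): name is "side" or "top" or "wrist"; returns a dict with "pixels" (420x560x3 uint8, red, green, blue), "depth" (420x560 float32, m along the optical axis (not along the pixel's ray), 0 where there is no reading), "fx", "fy", "cx", "cy" (pixels), "R" (3x3) and "t" (3): a world point X has camera coordinates R X + t; the wrist camera has in their place "tool_from_camera" (4x4, takes a point from camera to tool coordinates, whose origin is the TCP and whose axes are the flange's). Camera axes: x right, y down, z forward; pixel columns grow to the right and rows downward; lengths in m; the calibration is good to about 2 mm. A picture is of the moment at which its call begins: read the wrist's pose just before it.
- ctrl.hand_in(): hands the job in, once; it reports no verdict.
The state is a dict: "time_s": time; "qpos": joint angles; "joint_vel": joint speeds; "tau": joint torques, N m; "ee_pos": TCP position; "eef_rot": TCP orientation; "force": force on the tool from outside, world axes, zero at the start; "moment": the same for the moment, N m; "grip_width": finger opening in m.
Only numpy, scipy, OpenCV 4.12 (cv2) and the standard library are available. Lean on these libraries where they do the work, as an engineer would, in place of code of your own. Each camera call takes 0.05 s, during which the arm holds its last target. There are 200 camera calls.

## Working session

There is one attempt and no reset: what is moved stays moved. The work goes in short steps, Python scripts to look and compute and a shell command to move; the robot and the scene stay as the last step left them, time stands still between calls to the robot, and variables do not carry over. Pictures are saved under pics/ and viewed, about 8 in all and at most 12, crops included, and the job is handed in when it is done.

```bash
mkdir -p pics; python3 - <<'E'
from station import ctrl
import cv2,numpy as np
o=ctrl.get_obs();print({k:np.round(v,3).tolist() for k,v in o.items()})
for n in("top","side"):
    c=ctrl.camera(n);cv2.imwrite(f"pics/{n}0.png",c["pixels"][:,:,::-1]);np.savez(f"{n}0.npz",**c)
    print(n,c["fx"],c["cx"],c["cy"],np.round(c["R"],3).tolist(),np.round(c["t"],3), np.round(-c["R"].T@c["t"],3))
E
```

```text
{'time_s': 0.0, 'qpos': [-1.348, 0.3, 1.522, -0.0, 1.321, -0.067], 'joint_vel': [0.001, 0.001, 0.002, -0.0, 0.001, -0.001], 'tau': [-0.002, -53.18, -35.274, 0.071, 0.024, -0.0], 'ee_pos': [0.157, -0.527, 0.224], 'eef_rot': [-3.14, -0.0, 0.29], 'force': [0.324, 0.297, 0.174], 'moment': [-0.044, -0.02, 0.042], 'grip_width': 0.094}
top 483.65855065382965 272.92660823300713 210.02599054645523 [[-0.028, -1.0, -0.012], [-0.992, 0.029, -0.119], [0.12, 0.008, -0.993]] [0.093 0.561 1.536] [0.376 0.063 1.593]
side 508.58332195490294 274.1273924185062 210.11479802132664 [[0.997, -0.073, 0.002], [-0.053, -0.756, -0.653], [0.049, 0.651, -0.758]] [-0.555  0.144  1.34 ] [ 0.495 -0.804  1.11 ]
```

View pics/top0.png

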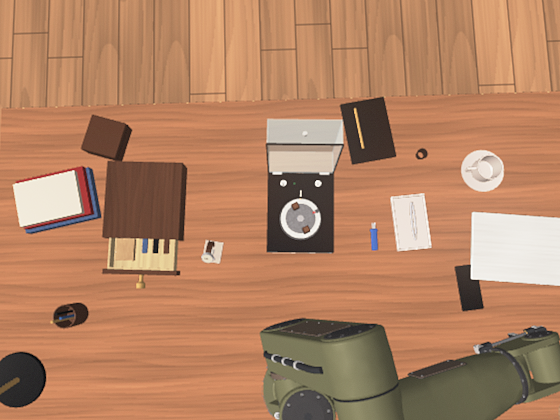

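View pics/side0.png

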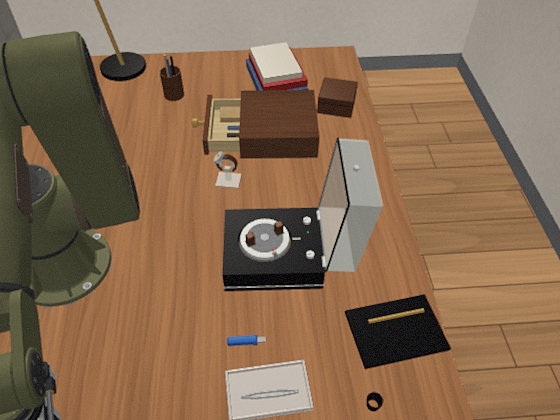

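The top view shows the turntable around pixel (300,219), the white line at (300,193), cheeks near (295,206) and (306,230), and reddish marks near (317,210). The side view shows the turntable near (264,239). Next I'll measure these and zoom in.

```bash
cat > h.py <<'E'
import numpy as np,cv2
def ray(c,u,v,z):
    R,t=np.array(c["R"]),np.array(c["t"]);o=-R.T@t
    d=R.T@np.array([(u-c["cx"])/c["fx"],(v-c["cy"])/c["fy"],1]);return o+d*(z-o[2])/d[2]
E
python3 - <<'E'
from h import *
tiles=[]
for n,(x0,y0,w,h) in dict(top=(262,165,78,92),side=(220,200,110,92)).items():
    c=np.load(n+"0.npz");p=c["pixels"];hsv=cv2.cvtColor(p,cv2.COLOR_RGB2HSV)
    roi=np.zeros(p.shape[:2],np.uint8);roi[y0:y0+h,x0:x0+w]=255
    tiles.append(cv2.resize(p[y0:y0+h,x0:x0+w,::-1],None,fx=4,fy=4,interpolation=cv2.INTER_CUBIC))
    for name,lo,hi,z in(("silver",(0,0,110),(180,60,255),.083),("red",(165,100,60),(180,255,255),.083),("brown",(0,70,25),(15,255,140),.115)):
        m=cv2.inRange(hsv,lo,hi)&roi
        N,l,s,ce=cv2.connectedComponentsWithStats(m)
        for i in range(1,N):
            if s[i,4]>=4: print(n,name,s[i].tolist(),np.round(ce[i],1),np.round(ray(c,*ce[i],z),4))
        if name=="silver":
            i=1+np.argmax(s[1:,4]);pts=cv2.findContours((l==i).astype(np.uint8),0,1)[0][0]
            e=cv2.fitEllipse(cv2.convexHull(pts));print(" ell",np.round(e[0],2),np.round(e[1],1),np.round(ray(c,*e[0],.083),4))
h=368;cv2.imwrite("pics/crop0.png",np.hstack(tiles))
E
```

```text
top silver [269, 165, 67, 10, 567] [301.2 168.9] [ 0.687  -0.0174  0.083 ]
top silver [280, 180, 7, 7, 41] [283.  182.8] [0.644  0.0418 0.083 ]
top silver [315, 180, 7, 7, 41] [317.8 183. ] [ 0.6399 -0.068   0.083 ]
top silver [299, 190, 3, 7, 15] [300.4 193.1] [ 0.6092 -0.012   0.083 ]
top silver [280, 198, 41, 41, 1209] [299.9 218.3] [ 0.5295 -0.0077  0.083 ]
top silver [307, 252, 9, 1, 9] [311. 252.] [ 0.4232 -0.0385  0.083 ]
 ell [300.1  218.13] [40.5 40.8] [ 0.53   -0.0083  0.083 ]
top brown [268, 172, 14, 8, 33] [272.5 175.3] [0.6629 0.0743 0.115 ]
top brown [333, 174, 1, 79, 79] [333. 213.] [ 0.5396 -0.1083  0.115 ]
top brown [278, 178, 4, 8, 11] [279.4 181.1] [0.6439 0.0534 0.115 ]
top brown [314, 179, 5, 3, 5] [316.  179.6] [ 0.6452 -0.0602  0.115 ]
top brown [270, 187, 4, 3, 5] [271.4 187.8] [0.6236 0.0786 0.115 ]
top brown [295, 197, 4, 1, 4] [296.5 197. ] [0.5925 0.002  0.115 ]
top brown [300, 197, 4, 1, 4] [301.5 197. ] [ 0.5921 -0.0134  0.115 ]
top brown [292, 202, 7, 8, 31] [294.9 205.9] [0.565  0.0079 0.115 ]
top brown [267, 212, 1, 34, 34] [267.  228.5] [0.4977 0.095
[... 1157 characters left out ...]
 [311, 203, 8, 5, 11] [315.5 206.1] [0.6682 0.0571 0.115 ]
side brown [223, 209, 22, 30, 54] [227.7 219.1] [0.44   0.0293 0.115 ]
side brown [267, 208, 23, 1, 23] [278. 208.] [0.5706 0.0575 0.115 ]
side brown [274, 220, 9, 15, 82] [278.6 227.8] [ 0.5669 -0.0082  0.115 ]
side brown [246, 232, 9, 14, 77] [250.  239.5] [ 0.4939 -0.04    0.115 ]
side brown [223, 240, 1, 17, 17] [223. 248.] [ 0.4275 -0.0613  0.115 ]
side brown [222, 268, 1, 9, 9] [222. 272.] [ 0.4247 -0.1308  0.115 ]
side brown [323, 271, 5, 13, 18] [324.2 275.9] [ 0.6614 -0.1585  0.115 ]
side brown [223, 279, 1, 5, 5] [223. 281.] [ 0.4268 -0.1558  0.115 ]
side brown [224, 286, 100, 6, 137] [274.4 289.5] [ 0.5433 -0.187   0.115 ]
```

View pics/crop0.png

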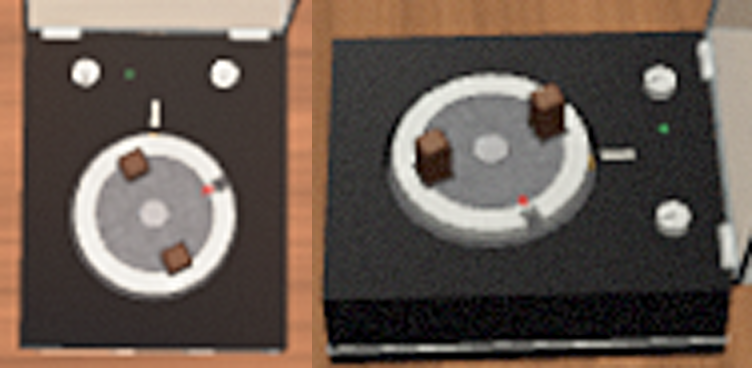

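Turntable axis is about (0.530, -0.009) and winder yaw about -0.036. The cheeks lie along 22°, so the notch is at about -68° and needs about +1.15 rad CCW. My plan is to straddle cheek_b (the near one) loosely with the fingertips, push it round the arc, then press down there. I'm moving over it now.

```bash
python3 -m creep '{"translation":[[28,42,0],[55,83,0],[83,125,0],[110,166,0],[110,166,0]],"yaw":[0,0,0,0.05,0.09],"gripper":[100,170,170,170,170]}' 10
python3 -m creep '{"translation":[[28,42,0],[55,83,0],[83,125,0],[110,166,0],[110,166,0]],"yaw":[0,0,0,0,0],"gripper":[170,170,170,170,170]}'
python3 -m creep '{"translation":[[28,42,0],[55,83,0],[83,125,0],[112,166,0],[112,166,0]],"yaw":[0,0,0,0,0],"gripper":[170,170,170,170,170]}'
```

```text
time_s: 0.52
ee_pos: [0.268, -0.3585, 0.2238]
eef_rot: [-3.14, -0.0, 0.382]
force: [0.8, -0.0, 0.1]
grip_width: 0.064
time_s: 0.93
ee_pos: [0.3787, -0.1901, 0.2238]
eef_rot: [-3.14, -0.0, 0.383]
force: [1.0, -1.0, 0.2]
grip_width: 0.0323
time_s: 1.35
ee_pos: [0.4915, -0.0216, 0.2236]
eef_rot: [-3.14, -0.0, 0.384]
force: [0.7, -0.3, -0.1]
grip_width: 0.0313
```

```bash
cat >> h.py <<'E'
from scipy.spatial.transform import Rotation as Ro
def wrist(ctrl):
    o=ctrl.get_obs();c=dict(ctrl.camera("wrist"))
    T=np.eye(4);T[:3,:3]=Ro.from_euler("xyz",o["eef_rot"]).as_matrix();T[:3,3]=o["ee_pos"]
    M=np.linalg.inv(T@np.array(c["tool_from_camera"]));c["R"],c["t"]=M[:3,:3],M[:3,3];return o,c
def blobs(c,lo,hi,z,amin=20):
    m=cv2.inRange(cv2.cvtColor(c["pixels"],cv2.COLOR_RGB2HSV),lo,hi);N,l,s,ce=cv2.connectedComponentsWithStats(m)
    for i in range(1,N):
        if s[i,4]>=amin: print(s[i].tolist(),np.round(ce[i],1),np.round(ray(c,*ce[i],z),4))
E
python3 - <<'E'
from station import ctrl
from h import *
o,c=wrist(ctrl);np.savez("w0.npz",**c);cv2.imwrite("pics/w0.png",c["pixels"][:,:,::-1])
print(np.round(o["ee_pos"],4),np.round(o["eef_rot"],3),np.round(c["R"],2).tolist())
for n,lo,hi,z in(("red",(165,110,80),(180,255,255),.083),("red0",(0,170,120),(6,255,255),.083),("brown",(0,60,25),(15,255,140),.115),("silver",(0,0,150),(180,60,255),.083),("brass",(15,90,100),(35,255,255),.073)):
    print(n);blobs(c,lo,hi,z,60)
E
```

```text
[ 0.4915 -0.0216  0.2236] [-3.14  -0.     0.384] [[0.37, -0.93, -0.0], [-0.9, -0.36, 0.24], [-0.22, -0.09, -0.97]]
red
red0
brown
[128, 0, 95, 253, 6795] [173.7 153.6] [0.5028 0.0667 0.115 ]
[418, 0, 20, 11, 74] [427.2   4.6] [ 0.6581 -0.058   0.115 ]
[353, 4, 207, 280, 4465] [417.9 155.9] [ 0.5672 -0.0973  0.115 ]
[274, 87, 27, 28, 297] [286.8 101.5] [0.5667 0.0046 0.115 ]
[276, 192, 25, 30, 405] [287.6 203.2] [ 0.4996 -0.0232  0.115 ]
[233, 254, 91, 66, 1199] [277.5 278.5] [ 0.4406 -0.0388  0.115 ]
[66, 279, 141, 41, 794] [123.2 288.8] [0.387 0.071 0.115]
[4, 413, 65, 3, 101] [ 31.5 414.6] [0.2432 0.1115 0.115 ]
[495, 414, 65, 3, 104] [528.1 414.8] [ 0.4036 -0.2867  0.115 ]
silver
[428, 0, 113, 33, 2235] [479.3  12. ] [ 0.6804 -0.1033  0.083 ]
[399, 34, 30, 29, 678] [413.5  48.1] [ 0.64   -0.0694  0.083 ]
[322, 44, 17, 28, 197] [330.2  57.5] [ 0.6103 -0.0137  0.083 ]
[210, 72, 155, 156, 17069] [286.3 149. ] [ 0.5341 -0.0086  0.083 ]
[0, 96, 25, 70, 944] [  8.2 124.8] [0.4692 0.2031 0.083 ]
[513, 228, 47, 91, 2226] [543.5 287.6] [ 0.5067 -0.2644  0.083 ]
[207, 239, 41, 79, 1784] [22
[... 929 characters left out ...]
6] [ 0.5881 -0.1817  0.073 ]
[81, 141, 12, 16, 63] [ 86.4 148.7] [0.4715 0.1453 0.073 ]
[49, 146, 27, 11, 89] [ 62.3 151.2] [0.4619 0.1634 0.073 ]
[544, 162, 16, 14, 71] [552.4 168. ] [ 0.6024 -0.2225  0.073 ]
[52, 189, 47, 29, 288] [ 73.7 203.5] [0.4219 0.1434 0.073 ]
[419, 209, 21, 16, 83] [428.4 216.7] [ 0.5256 -0.1454  0.073 ]
[7, 264, 50, 25, 162] [ 29.7 277.5] [0.3398 0.1632 0.073 ]
[189, 301, 20, 78, 872] [196.8 340.4] [0.3356 0.0021 0.073 ]
[355, 300, 21, 79, 954] [366.8 340.2] [ 0.396  -0.1469  0.073 ]
[10, 384, 45, 22, 175] [ 31.7 393. ] [0.2195 0.134  0.073 ]
[64, 395, 442, 20, 6299] [308.3 406.8] [ 0.3065 -0.1246  0.073 ]
[50, 396, 15, 16, 65] [ 59.1 404.2] [0.2168 0.1059 0.073 ]
```

View pics/w0.png

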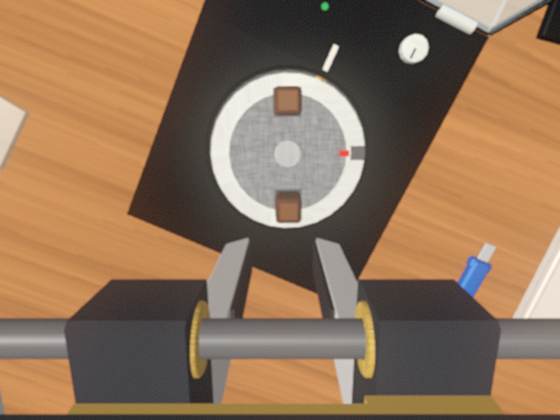

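The close view shows the hub at about (287,153), cheek_b at (288,205) aligned with the jaws, the red mark at (344,153) and the notch at (358,153). The pin is at (321,77) with the white line at (330,57).

```bash
python3 - <<'E'
from h import *
c=np.load("w0.npz");p=c["pixels"]
print("cam",np.round(-c["R"].T@c["t"],3))
hsv=cv2.cvtColor(p,cv2.COLOR_RGB2HSV);m=cv2.inRange(hsv,(0,0,150),(180,60,255))
m2=np.zeros_like(m);m2[65:235,200:370]=m[65:235,200:370]
k=max(cv2.findContours(m2,0,1)[0],key=cv2.contourArea);e=cv2.fitEllipse(cv2.convexHull(k))
print("ell",e,np.round(ray(c,*e[0],.083),4))
for n,u,v,z in(("hub",287,153,.085),("red",344,153,.083),("notch",359,153,.083),("pin",321,77.5,.073),("line0",327,70,.075),("line1",334,46,.075),("dial",413.5,48,.084)):print(n,np.round(ray(c,u,v,z),4))
# cheek silhouettes
b=cv2.inRange(hsv,(0,60,25),(15,255,170))
g=p[185:230,268:310].astype(int)
print(p[185:232:2,288].tolist())
cv2.imwrite("pics/w0c.png",cv2.resize(p[60:240,200:380,::-1],None,fx=3.2,fy=3.2,interpolation=cv2.INTER_CUBIC))
E
```

```text
cam [0.554 0.003 0.383]
ell ((287.2287902832031, 149.4192657470703), (154.64210510253906, 156.2838134765625), 10.148439407348633) [ 0.534  -0.0094  0.083 ]
hub [ 0.5315 -0.0102  0.085 ]
red [ 0.5485 -0.053   0.083 ]
notch [ 0.553  -0.0642  0.083 ]
pin [ 0.5959 -0.0134  0.073 ]
line0 [ 0.6025 -0.0155  0.075 ]
line1 [ 0.6206 -0.0135  0.075 ]
dial [ 0.6397 -0.0691  0.084 ]
[[169, 168, 166], [169, 167, 164], [145, 142, 140], [112, 98, 94], [103, 82, 72], [100, 78, 70], [105, 81, 69], [123, 92, 75], [133, 98, 79], [148, 107, 79], [157, 114, 85], [156, 111, 83], [156, 112, 83], [155, 111, 80], [156, 112, 82], [156, 112, 83], [156, 111, 80], [147, 104, 76], [124, 99, 82], [205, 200, 191], [235, 232, 223], [174, 171, 162], [67, 62, 55], [68, 65, 58]]
```

View pics/w0c.png

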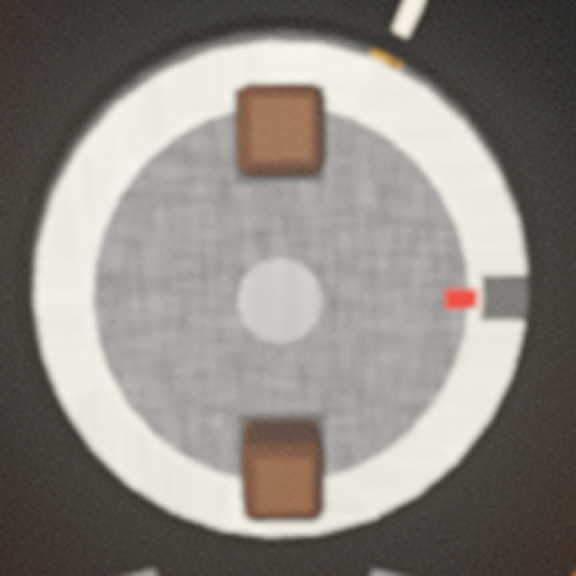

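Axis is about (0.531,-0.010) and cheek_b's top about (0.494,-0.025), which fits the 40 mm radius. The notch needs about +1.135 rad. Descending around cheek_b, with fingertips 6 mm above the top face.

```bash
python3 -m creep '{"translation":[[3,-3,-10],[3,-3,-35],[3,-3,-60],[3,-3,-78],[3,-3,-78]],"yaw":[0,0,0,0,0],"gripper":[170,170,170,170,170]}'
python3 -m creep '{"translation":[[0,0,-12],[0,0,-24],[0,0,-37],[0,0,-37],[0,0,-37]],"yaw":[0,0,0,0,0],"gripper":[170,170,170,170,170]}'
```

```text
time_s: 1.82
ee_pos: [0.4945, -0.0218, 0.1414]
eef_rot: [-3.136, 0.005, 0.385]
force: [-0.9, -0.4, -0.9]
grip_width: 0.0313
time_s: 2.23
ee_pos: [0.4945, -0.0224, 0.1049]
eef_rot: [-3.136, 0.005, 0.384]
force: [-0.1, 0.1, 0.1]
grip_width: 0.031
```

```bash
python3 - <<'E'
import numpy as np
for a in np.arange(.387,1.53,.08): # cheek angle; tcp leads by .063
    p=a+.063; print(round(a,3),np.round([531-40*np.cos(p)-494.5,-10-40*np.sin(p)+22.4],1),"yaw",round(a-.384,3))
E
python3 -m creep '{"translation":[[0,0,1],[0,0,2],[0,0,2]],"yaw":[0,0,0],"gripper":[178,187,187]}'
```

```text
0.387 [ 0.5 -5. ] yaw 0.003
0.467 [ 2.  -7.8] yaw 0.083
0.547 [  3.7 -10.5] yaw 0.163
0.627 [  5.7 -13.1] yaw 0.243
0.707 [  7.8 -15.4] yaw 0.323
0.787 [ 10.1 -17.7] yaw 0.403
0.867 [ 12.6 -19.7] yaw 0.483
0.947 [ 15.2 -21.5] yaw 0.563
1.027 [ 18.  -23.1] yaw 0.643
1.107 [ 20.9 -24.4] yaw 0.723
1.187 [ 23.9 -25.6] yaw 0.803
1.267 [ 27.  -26.4] yaw 0.883
1.347 [ 30.1 -27.1] yaw 0.963
1.427 [ 33.3 -27.5] yaw 1.043
1.507 [ 36.5 -27.6] yaw 1.123
time_s: 2.48
ee_pos: [0.4949, -0.0226, 0.1079]
eef_rot: [-3.137, 0.003, 0.384]
force: [-0.5, -0.8, -0.3]
grip_width: 0.0249
```

Clear of contact, with the opening at 25 mm. Now the first part of the arc, about 0.4 rad.

```bash
python3 -m creep '{"translation":[[0,-5,0],[2,-8,0],[4,-10,0],[5,-13,0],[7.5,-15,0]],"yaw":[0,0.08,0.16,0.24,0.32],"gripper":[187,187,187,187,187]}'
python3 - <<'E'
from station import ctrl
from h import *
o,c=wrist(ctrl);cv2.imwrite("pics/w1.png",c["pixels"][:,:,::-1])
E
```

```text
time_s: 2.9
ee_pos: [0.5023, -0.038, 0.1082]
eef_rot: [-3.136, 0.004, 0.708]
force: [-2.3, -0.5, -0.4]
grip_width: 0.0252
```

View pics/w1.png

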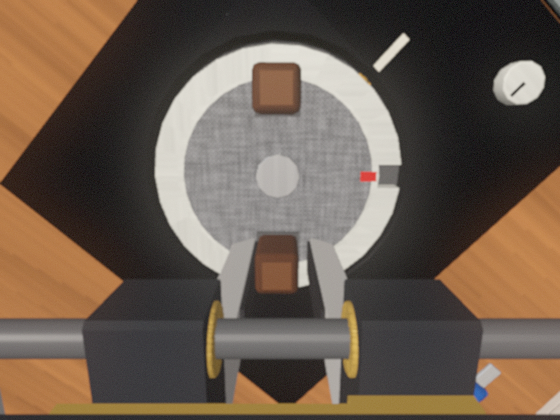

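The turntable turns with the fingers: red mark at (368,176), hub at (277,176), and the notch still level with the hub in the hand's view. Continuing the arc.

```bash
python3 -m creep '{"translation":[[2.5,-2,0],[5,-4,0],[7.5,-6,0],[10,-7.5,0],[13,-9,0]],"yaw":[0.08,0.16,0.24,0.32,0.40],"gripper":[187,187,187,187,187]}'
python3 -m creep '{"translation":[[3,-1.2,0],[6,-2,0],[9,-2.7,0],[12,-3,0]],"yaw":[0.08,0.16,0.24,0.32],"gripper":[187,187,187,187]}'
cat > m.py <<'E'
from station import ctrl
from h import *
import sys
o,c=wrist(ctrl);p=c["pixels"];cv2.imwrite(sys.argv[1],p[:,:,::-1]);np.savez("w.npz",**c)
print(np.round(o["ee_pos"],4),np.round(o["eef_rot"],3),np.round(o["force"],1))
blobs(c,(165,110,80),(180,255,255),.083,8);blobs(c,(0,120,170),(5,255,255),.083,8)
E
python3 m.py pics/w2.png
```

```text
time_s: 3.37
ee_pos: [0.5157, -0.0474, 0.1084]
eef_rot: [-3.137, 0.003, 1.116]
force: [-0.3, 1.8, -0.2]
grip_width: 0.0252
time_s: 3.7
ee_pos: [0.5278, -0.0506, 0.1085]
eef_rot: [-3.137, 0.003, 1.437]
force: [-0.5, 0.8, 0.2]
grip_width: 0.025
[ 0.5278 -0.0506  0.1085] [-3.137e+00  3.000e-03  1.437e+00] [-0.5  0.8  0.2]
[361, 172, 16, 9, 131] [368.6 176.1] [ 0.5758 -0.0173  0.083 ]
```

View pics/w2.png

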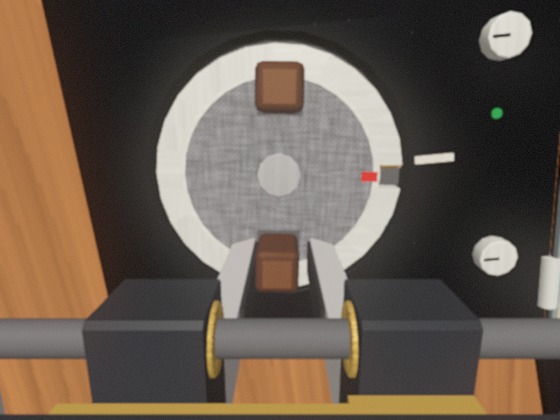

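Nearly there: red mark (369,176), notch (390,176), hub (278,174), white line (434,158). I'll compute the angle left.

```bash
cat > a.py <<'E'
from h import *
c=np.load("w.npz");p=c["pixels"];hsv=cv2.cvtColor(p,cv2.COLOR_RGB2HSV)
def blob(m,x0,x1,y0,y1):
    q=np.zeros_like(m);q[y0:y1,x0:x1]=m[y0:y1,x0:x1];N,l,s,ce=cv2.connectedComponentsWithStats(q);i=1+np.argmax(s[1:,4]);return ce[i],s[i,4]
g=cv2.GaussianBlur(cv2.cvtColor(p,cv2.COLOR_RGB2GRAY),(5,5),1)
k=cv2.HoughCircles(g[135:215,240:320],cv2.HOUGH_GRADIENT,1,100,param1=60,param2=12,minRadius=18,maxRadius=25)
hub=k[0,0,:2]+[240,135] if k is not None else (278.5,174)
red,_=blob(cv2.inRange(hsv,(165,110,80),(180,255,255)),340,400,120,230)
wh=cv2.inRange(hsv,(0,0,130),(180,70,255))
line,n=blob(wh,408,465,135,200);d1,_=blob(wh,470,535,5,70);d2,_=blob(wh,465,525,225,285)
P=lambda q,z:ray(c,q[0],q[1],z)[:2]
H,Rd,L,D1,D2=P(hub,.085),P(red,.083),P(line,.075),P(d1,.084),P(d2,.084)
an=lambda v:np.arctan2(v[1],v[0])
D=D1-D2
print("px",hub,red,line,n);print("m",H,Rd,L,D1,D2,"r",np.linalg.norm(Rd-H),np.linalg.norm(D))
print("red",an(Rd-H),"line",an(L-H),"dialmid",an((D1+D2)/2-H),"dial axis",an(np.array([D[1],-D[0]])))
E
python3 a.py
```

```text
Traceback (most recent call last):
  File "a.py", line 8, in <module>
    red,_=blob(cv2.inRange(hsv,(165,110,80),(180,255,255)),340,400,120,230)
          ~~~~^^^^^^^^^^^^^^^^^^^^^^^^^^^^^^^^^^^^^^^^^^^^^^^^^^^^^^^^^^^^^
  File "a.py", line 4, in blob
    q=np.zeros_like(m);q[y0:y1,x0:x1]=m[y0:y1,x0:x1];N,l,s,ce=cv2.connectedComponentsWithStats(q);i=1+np.argmax(s[1:,4]);return ce[i],s[i,4]
                                                                                                      ~~~~~~~~~^^^^^^^^^
ValueError: attempt to get argmax of an empty sequence
```

```bash
sed -i 's/(165,110,80),(180,255,255)),340/(0,120,170),(5,255,255)),340/' a.py; python3 a.py
```

```text
px [278.5 175.5] [368.60305344 176.1221374 ] [433.76861702 158.25531915] 376
m [ 0.53089382 -0.01062028] [ 0.57578175 -0.01726798] [ 0.61166898 -0.01389766] [0.64350632 0.04002517] [ 0.6385614 -0.0678156] r 0.04537750631795587 0.10795408203915109
red -0.14702681496164596 line -0.04055183533817997 dialmid -0.029725562051257176 dial axis -0.04582175673153679
```

About +0.10 rad left (red at -0.147 or -0.134 from yaw; line at -0.041).

```bash
python3 -m creep '{"translation":[[2,0,0],[4,0,0],[4,0,0]],"yaw":[0.05,0.10,0.10],"gripper":[187,187,187]}'
python3 m.py pics/w3.png; python3 a.py
python3 - <<'E'
import cv2
p=cv2.imread("pics/w3.png");cv2.imwrite("pics/w3c.png",cv2.resize(p[110:250,240:470],None,fx=3.4,fy=3.4,interpolation=cv2.INTER_CUBIC))
E
```

```text
time_s: 4.0
ee_pos: [0.5323, -0.0508, 0.1087]
eef_rot: [-3.137, 0.003, 1.542]
force: [0.2, -0.1, 1.6]
grip_width: 0.0252
[ 0.5323 -0.0508  0.1087] [-3.137e+00  3.000e-03  1.542e+00] [ 0.2 -0.1  1.6]
[361, 171, 15, 10, 139] [367.8 175.5] [ 0.5761 -0.0123  0.083 ]
px [277.5 174.5] [367.76258993 175.4676259 ] [432.72849462 174.25      ] 372
m [ 0.53065392 -0.01017834] [ 0.57608239 -0.01225708] [ 0.61192618 -0.0138527 ] [0.64239378 0.04229765] [ 0.63858262 -0.06559695] r 0.045476007141211326 0.10796188580587097
red -0.04572660495026666 line -0.04517980525667086 dialmid -0.013394944581404921 dial axis -0.03530831830431012
```

View pics/w3c.png

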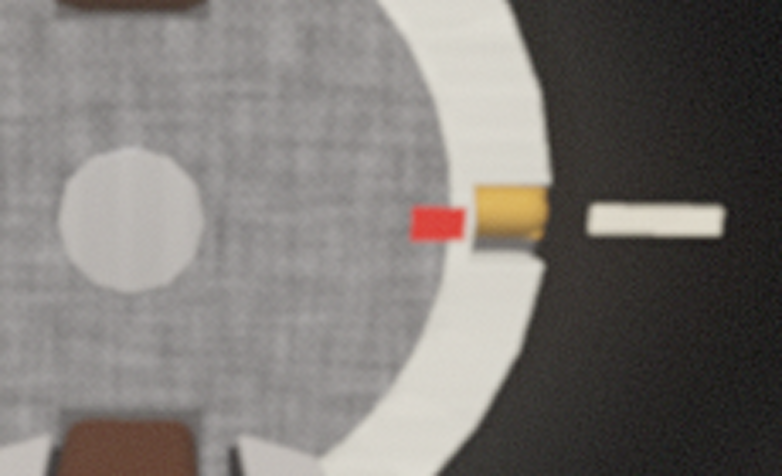

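Aligned: red and line rays agree (-0.046, -0.045). The pin sits 9 px above mid-notch in the crop, which is just the parallax expected for its 10 mm lower tip. Pressing down.

```bash
python3 -m creep '{"translation":[[0,0,-3],[0,0,-6],[0,0,-8],[0,0,-9],[0,0,-9]],"yaw":[0,0,0,0,0],"gripper":[187,187,187,187,187]}'
python3 -m creep '{"translation":[[0,0,-1],[0,0,-2],[0,0,-3],[0,0,-3]],"yaw":[0,0,0,0],"gripper":[187,187,187,187]}'
```

```text
time_s: 4.47
ee_pos: [0.5322, -0.0509, 0.0996]
eef_rot: [-3.138, 0.003, 1.539]
force: [-0.3, 0.4, 1.5]
grip_width: 0.0248
time_s: 4.8
ee_pos: [0.5324, -0.0509, 0.0967]
eef_rot: [-3.138, 0.003, 1.538]
force: [2.0, 0.2, 3.7]
grip_width: 0.0253
```

```bash
python3 -m creep '{"translation":[[0,0,-1],[0,0,-2],[0,0,-3],[0,0,-3]],"yaw":[0,0,0,0],"gripper":[187,187,187,187]}'
python3 -m creep '{"translation":[[0,0,-1],[0,0,-2],[0,0,-2]],"yaw":[0,0,0],"gripper":[187,187,187]}'
```

```text
time_s: 5.13
ee_pos: [0.5326, -0.0508, 0.0942]
eef_rot: [-3.139, 0.003, 1.538]
force: [-0.5, 1.6, 7.8]
grip_width: 0.0251
time_s: 5.38
ee_pos: [0.5334, -0.051, 0.094]
eef_rot: [-3.141, 0.004, 1.538]
force: [-4.7, 0.8, 21.0]
grip_width: 0.0251
```

It bottomed out at TCP z = 0.094 (fingertips at 0.075, deck level) with 21 N. Opening the fingers slightly to free the cheek, then rising straight up.

```bash
python3 -m creep '{"translation":[[0,0,0],[0,0,1],[0,0,2],[0,0,3]],"yaw":[0,0,0,0],"gripper":[160,160,160,160]}'
python3 -m creep '{"translation":[[0,0,5],[0,0,15],[0,0,40],[0,0,75],[0,0,110]],"yaw":[0,0,0,0,0],"gripper":[160,160,160,160,160]}'
python3 - <<'E'
from station import ctrl
from h import *
o,c=wrist(ctrl);a=c["pixels"];print(np.round(o["ee_pos"],3))
s=ctrl.camera("side");p=s["pixels"][195:295,215:335]
cv2.imwrite("pics/fin.png",np.hstack([cv2.resize(a[30:330,130:460],(440,400)),cv2.resize(p,(360,400),interpolation=cv2.INTER_CUBIC)])[:,:,::-1])
for n,u,v in(("top edge left",0,0),):pass
# surface heights from depth: points on table and deck
R,t=c["R"],c["t"];d=c["depth"];vv,uu=np.mgrid[0:420,0:560]
X=np.stack([(uu-c["cx"])/c["fx"]*d,(vv-c["cy"])/c["fy"]*d,d],-1);W=(X-t)@R
r=np.hypot(W[...,0]-.531,W[...,1]+.010);ok=(d>0)&(W[...,2]<.1)&(W[...,2]>.05)
for n,m in(("ring",(r>.052)&(r<.060)),("disc",(r>.014)&(r<.028)),("deck",(r>.075)&(r<.095))):
    q=W[...,2][ok&m];print(n,q.size,np.round(np.percentile(q,[10,50,90]),4) if q.size else "")
E
```

```text
time_s: 5.72
ee_pos: [0.5331, -0.0509, 0.0967]
eef_rot: [-3.141, 0.004, 1.537]
force: [0.1, 0.2, 0.4]
grip_width: 0.035
time_s: 6.13
ee_pos: [0.5326, -0.0509, 0.2084]
eef_rot: [-3.14, 0.004, 1.537]
force: [-0.2, -0.2, 1.1]
grip_width: 0.0351
[ 0.533 -0.051  0.208]
ring 4340 [0.0733 0.0743 0.0753]
disc 2995 [0.0742 0.0752 0.0761]
deck 16699 [0.0735 0.0744 0.0753]
```

View pics/fin.png

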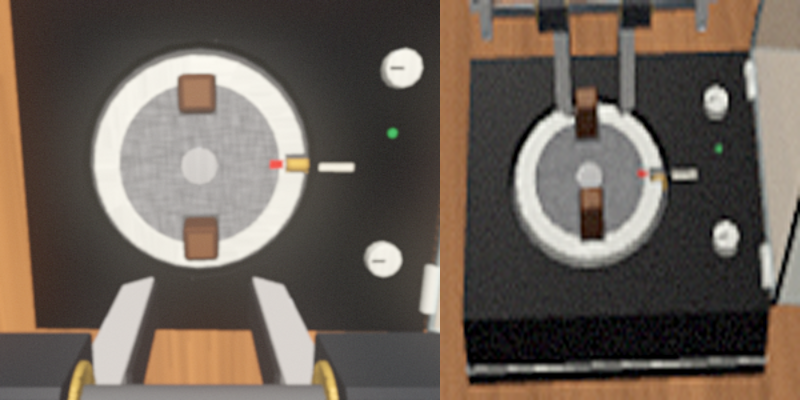

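The turntable ring (z 0.0743) is flush with the deck (0.0744). The pin sits in the notch, in line with the red mark and the white line, and the gripper is clear. Handing in.

```bash
python3 -c "
from station import ctrl
print(ctrl.get_obs()['force']);print(ctrl.hand_in())"
```

```text
[ 0.1604597  -0.71531737 -0.48102652]
the job is handed in; nothing more can be done
None
```

The turntable is seated with its notch round the pin, and the job was handed in at about 6.3 s of the 51 s allowed.

- **Turning:** I placed the fingertips loosely either side of cheek_b and pushed the turntable about 1.14 rad counter-clockwise. Before pressing, the red mark and the white line agreed at -0.046 and -0.045 rad. The two headings taken from the dials read -0.013 and -0.035 rad. I went by the line and the view of the pin in the notch.
- **Pressing:** I pressed straight down until it bottomed out with the fingertips at deck height, at 21 N. I then opened the fingers and lifted clear.
- **Last checks:** Depth readings put the turntable ring at 0.0743 m and the deck at 0.0744 m, so it is flush. The pin showed in the notch in line with the mark, and the force on the tool was about zero.
- **Not measured:** I did not re-measure the hood, drawer, tweezers, opener or stand at the end. I planned every move to stay clear of them, and no unexpected force showed during the moves.

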